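# Load a wet painted tile into the drying frame and stack the next tier on it

## Task

Slide the drying board with the wet painted tile along the table into the bottom drying frame, pushing it by its edge so that its own front edge lifts the yellow catch, until it is fully home against the end stop and the catch has dropped down behind it. Then pick up the red stacking tier by its wooden handle and lower it, without dropping it, so that its four legs stand fully down in the four blue corner sockets of that frame; let go and move clear. Do not lift the board, do not let the gripper touch the wet tile or the catch, and leave the pots, cup, brush, palette knife and spare tiles where they are.

Things in the scene. Friction and masses are not known exactly. Their poses are not given: they have to be found in the camera images.
- rack: Bottom drying frame, fixed, no floor, slippery plastic. Origin on the table at its centre; +x is the way the board goes in, +y left of that, z up. White rails 26 mm high, inner faces at y = +-72 mm, straight from x = -105 to +75. End stop face at x = +70: a board fully home has its centre at x = 0, y = 0 (+-2 mm side play).
- rack_seat (a point): Centre of the frame's four blue sockets, at the height of their floors (15 mm above the table), axes as the frame's. Sockets are centred at x = +-60, y = +-96 mm from here: blocks 34 x 34 mm, tops 45 mm above the table; square holes 18 x 18 mm, 30 mm deep, with a 5 mm chamfer at the mouth. The tier's feet reach this point's height when fully seated.
- rack_mouth (a point): Middle of the frame's open mouth, on the table, at frame x = -155 mm; axes as the frame's. The flared rails narrow from a half-width of 97 mm here to 72 mm at frame x = -105. The way in is open above for y from -72 to +50 mm, so fingers can follow the board there; the catch lies beyond y = +50.
- catch (a joint): Yellow gravity catch, a flap over the board's margin at frame y = +53 to +67 mm. Angle in rad: 0 = down at its stop, growing as it lifts (about 0.2 while riding on the board, at most 1.1). Hinge pin at frame x = -151, 44 mm up, y = +53 to +108, on a 52 mm high post at y = +111. A push from outside (under 1 N) lifts it; it falls by its weight and blocks the way out.
- catch_tip (a point): Lower end of the sloping catch flap, mid-width; when down, at frame x = -81 mm, y = +60 mm, 3 mm above the table.
- board: Loose plywood drying board, 140 x 140 mm, 18 mm thick, about 0.3 kg with its tile; origin at the centre of its underside, axes along its edges, z up. It starts flat on the table outside the mouth with its +x edge facing the frame, askew by up to about 0.2 rad.
- tile: Wet painted crimson tile with a pink border fixed on the middle of the board: 96 x 96 mm, 7 mm thick, its top 25 mm above the table; a 22 mm bare board margin lies all around it. Origin at the centre of the tile's underside.
- tier_grip (a point): Centre of the wooden handle bar of the red stacking tier (the tier as a whole about 0.55 kg). The bar runs along the tier's own x, 130 mm long, 14 mm wide (y), 16 mm high; 48 mm of its middle is clear to either side of this point, with at least 30 mm free beneath; the nearest deck bars run along x at y = +-55 mm. This point is 104 mm above the feet of the legs.
- tier: Red stacking tier: four round aluminium legs, 12 mm in diameter with coned tips, 60 mm long under a flat open deck (150 x 222 mm in x, y; deck 60 to 74 mm above the feet), legs centred at x = +-60, y = +-96 mm. Origin at the centre between the feet, at their lower ends; x along the handle, z up. It starts standing on the table. It fits the frame with its x along the frame's x, either way round.
- pot_red: Dark red paint pot, 52 mm across, 60 mm high: leave alone. Origin under its centre.
- pot_pink: Pink paint pot, 52 mm across, 60 mm high: leave alone. Origin under its centre.
- pot_gold: Gold paint pot, 52 mm across, 60 mm high: leave alone. Origin under its centre.
- water_cup: White cup, 72 mm across, 85 mm high: leave alone. Origin under its centre.
- brush: Paint brush lying on the table, 200 mm long: leave alone. Origin under its middle.
- tile_pile: Pile of four spare tiles, 100 x 100 x 28 mm: leave alone. Origin under its centre.
- palette_knife: Palette knife lying on the table, 200 mm long: leave alone. Origin under its middle.
Not all that is in view belongs to the job. Leave any purple look-alike of the board alone.

How it is judged:
By the outcome, as a careful person would: the job done as asked, in the order asked, and still so for the second after the job is handed in, with the robot touching nothing.
It also fails if it takes over 69 s, if anything falls off the work surface, if the arm or the gripper's body presses on something with over 40 N, if the wrist force passes 120 N, or if a joint passes its speed limit or range.

## Robot

A 6-joint arm with a two-finger parallel gripper is mounted at the origin on the work surface. World frame = base frame: x ahead of the robot, y to its left, z up, the work surface at z = 0. Lengths are in mm, angles in rad, forces in N, time in s.
With the tool pointing down it reaches from about 275 to 1000 mm from the base axis. Payload 8.4 kg.
Tool frame: the origin (TCP) lies on the centre line of the jaws, within the pads' length; the fingertips stand r.tip_reach ahead of it and the grasp point (between the pads) lies 11 mm behind it (r.tip_reach is the distance from the TCP to the fingertips, in mm); z points along the fingers, y is the line along which they close (so a half turn about z gives the same grasp; the last joint's range is limited). The gripper opens to 85 mm and grips with 20 to 120 N. Pads are 22 mm wide; open, the fingers measure 114 mm over their backs; the gripper's body (76 mm by 85 mm) begins 54 mm behind the grasp point. The pads swing forward as they close: fully open they stand 13 mm farther back than shut.
Start: joints at [1.197, 0.353, 1.633, -0, 1.155, -0.002], TCP at [227.057, 582.3, 239.281] pointing down, gripper open.
Joint ranges: [-2.63, 2.63], [-0.92, 2.1], [0.06, 2.66], [-1.3, 4.44], [0, 2.69], [-3.02, 3.02]. Speed limits (rad/s): [2.22, 2.22, 2.79, 3.14, 3.14, 3.14].

## Interface

Orientations are given as [roll, pitch, yaw] about the fixed x, y, z axes, in that order (R = Rz(yaw) Ry(pitch) Rx(roll)).
In Python, from rig import r gives the robot as it stands.
- The arm moves only by the tool carry_out, never from a script. Its argument "targets" is a list of rows, each an object with "dp": the shift along the tool's x, y, z in mm, a list of three; "yaw": the turn about the tool's z in degrees. A call has 1 to 12 rows; each row is the pose to reach, as a shift and turn from the pose commanded when the call began, along the tool's axes at that moment; what a row does not reach only later rows make up. A row lasts 1/8 s, in which the tool goes at most 62.5 mm and 10.7 degrees, less where a joint would pass 70% of its speed; a pose out of reach is approached as far as the arm can. A call with a gripper value outside its range is refused whole. "fingers" is the opening, from -1 (shut) to 1 (fully open), so that 0 is half open, set as the call begins (left out, the last holds). The fingers move at their own pace and stop on an object; "grip_force" is the grip in N (left out, the last holds). Time passes only in rows, so rows that repeat a pose let the fingers close. It gives the time, the measured TCP pose, the force, the opening and the grip force at its end, in the units of the state.
- r.sense(): the state, without advancing time (a new reading comes with each control period).
- r.grab_frame(name): name is "scene" or "top" or "wrist"; returns the picture (420x560x3 uint8, red, green, blue); there is no depth.
- r.get_calibration(name): a dict with "fx", "fy", "cx", "cy" (pixels), "dist_coeffs" ([k1, k2, p1, p2, k3] as OpenCV has them; the pictures are not rectified), "rvec" (rotation vector, rad) and "tvec" (3), from world to camera coordinates, as OpenCV has them. Camera axes: x right, y down, z forward; pixel columns grow to the right and rows downward; lengths in mm; the calibration is good to about 2 mm. A picture is of the moment at which its call begins: read the wrist's pose just before it. get_calibration takes no time and is no camera call; for the wrist camera it gives the pose at the moment of the call.
- r.sign_off(): hands the job in; it is judged then, once.
The state is a dict: "clock": time; "qpos": joint angles; "qvel": joint speeds; "joint_efforts": joint torques, N m; "eef_pos": TCP position; "tcp_rot": TCP orientation; "contact_force": force on the tool from outside, world axes, zero at the start; "wrist_torque": the same for the moment, N m; "opening": opening from 0.0 (shut) to 1.0 (fully open); "grasp_force": force on a finger pad.
Only numpy, scipy, OpenCV 4.12 (cv2) and the standard library are available. Lean on these libraries where they do the work, as an engineer would, in place of code of your own. Each camera call takes 0.05 s, during which the arm holds its last target. There are 200 camera calls.

## Working session

There is one attempt and no reset: what is moved stays moved. The work goes in short steps, Python scripts to look and compute and a tool call to move; the robot and the scene stay as the last step left them, time stands still between calls to the robot, and variables do not carry over. Pictures are saved under pics/ and viewed, at most 10 in all, crops included, and the job is handed in when it is done.

Besides the shell and the picture viewer there is one more tool, called after "Call:" by a JSON object that holds its "fn" and its "kwargs", one argument or row to a line. carry_out: Moves the arm, as the interface text tells. Its arguments: {"type":"object","properties":{"targets":{"type":"array","items":{"type":"object","properties":{"dp":{"type":"array","items":{"type":"number"}},"yaw":{"type":"number"}}}},"fingers":{"type":"number"},"grip_force":{"type":"number"}},"required":["targets"]}

```bash
mkdir -p pics; ls
python3 - <<'E'
from rig import r
import cv2,numpy as np
for n in("scene","top"):
    f=r.grab_frame(n); cv2.imwrite(f"pics/{n}0.png",f[...,::-1]); print(n,r.get_calibration(n))
s=r.sense(); print(s,r.tip_reach)
a=cv2.imread("pics/scene0.png");b=cv2.imread("pics/top0.png")
E
```

```text
pics
scene {'fx': 457.3432981975837, 'fy': 457.3432981975837, 'cx': 280.1926608243764, 'cy': 215.95973656214298, 'dist_coeffs': array([-0.12778462,  0.        ,  0.        ,  0.        ,  0.        ]), 'rvec': array([ 2.38359726,  1.16624344, -0.30596707]), 'tvec': array([-313.13202764, -324.88058074, 1531.7904255 ])}
top {'fx': 379.36763943661407, 'fy': 379.36763943661407, 'cx': 275.5947553955225, 'cy': 205.5628991369698, 'dist_coeffs': array([-0.0181689,  0.       ,  0.       ,  0.       ,  0.       ]), 'rvec': array([ 2.22794034, -1.97197536,  0.20725272]), 'tvec': array([ -45.38381383,  532.33026497, 1070.72355625])}
{'clock': 0.1, 'qpos': array([ 1.19653789e+00,  3.53606425e-01,  1.63405941e+00, -2.81960405e-05,
        1.15522828e+00, -2.38633743e-03]), 'qvel': array([-1.79623426e-03, -1.05384174e-03, -2.28266621e-03, -7.71185921e-04,
        9.58052513e-04, -4.34771143e-05]), 'joint_efforts': array([ 7.40929681e-04, -6.06358767e+01, -3.42820072e+01,  1.18241819e-04,
        3.85265710e-03, -5.23724466e-06]), 'eef_pos': array([226.94364623, 581.88178777, 238.61971461]), 'tcp_rot': array([-3.14029114e+00,  2.26755687e-05,  2.76973197e+00]), 'contact_force': array([-0.15746742, -0.30281284,  0.02110905]), 'wrist_torque': array([-0.07966919,  0.00654213, -0.02307351]), 'grasp_force': 0.0, 'opening': 0.9998730497049899} 8.0
```

View pics/top0.png

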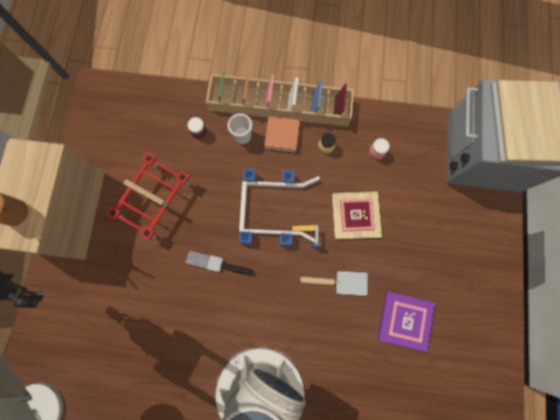

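View pics/scene0.png

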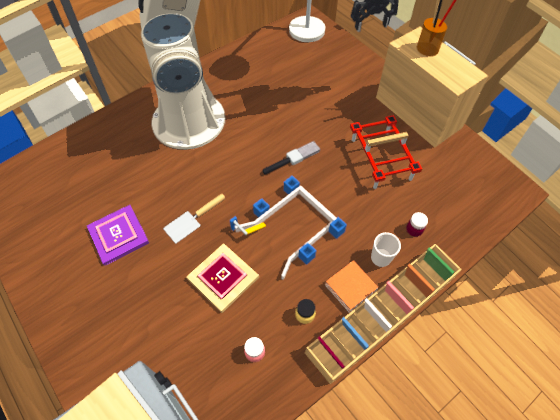

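The top view shows these things:
- Crimson-tile board on bare plywood at (357,215), next to the frame mouth.
- Purple look-alike at (407,322), to be left alone.
- Frame with blue sockets at (249,175), (288,177), (245,238) and (286,239), its mouth to the right and the catch at (305,229).
- Red tier at (148,195).

The board with plywood margin, crimson tile and pink border is the one at (357,215). I'll measure, and crop to confirm.

```bash
cat > h.py <<'E'
from rig import r
import cv2,numpy as np
def cal(n):
    c=r.get_calibration(n); K=np.array([[c['fx'],0,c['cx']],[0,c['fy'],c['cy']],[0,0,1.]])
    return K,c['dist_coeffs'],cv2.Rodrigues(c['rvec'])[0],c['tvec']
def ray(px,z,C):
    K,d,R,t=C; u=cv2.undistortPoints(np.float64(px).reshape(-1,1,2),K,d).reshape(-1,2)
    D=np.c_[u,np.ones(len(u))]@R; o=-R.T@t
    return o+D*((z-o[2])/D[:,2])[:,None]
def proj(P,C):
    K,d,R,t=C; return cv2.projectPoints(np.float64(P).reshape(-1,1,3),cv2.Rodrigues(R)[0],t,K,d)[0].reshape(-1,2)
def blobs(m,amin):
    cs=cv2.findContours(m.astype(np.uint8)*255,cv2.RETR_EXTERNAL,cv2.CHAIN_APPROX_NONE)[0]
    return [c for c in cs if cv2.contourArea(c)>amin]
def hsv(f): 
    h=cv2.cvtColor(f,cv2.COLOR_RGB2HSV).astype(int); return h[...,0],h[...,1],h[...,2]
E
python3 - <<'E'
from h import *
f=cv2.imread("pics/top0.png")[...,::-1].copy(); C=cal("top"); h,s,v=hsv(f)
np.set_printoptions(precision=1,suppress=True)
print("cam",-C[2].T@C[3])
for c in blobs((h>100)&(h<125)&(s>150)&(v>60),10):
    x=c.reshape(-1,2)
    if 150<x[:,1].mean()<260: p=ray(x.mean(0),30,C)[0]; print("blue",x.mean(0),len(x),p)
win=np.zeros(h.shape,bool); win[185:245,325:388]=1
m=win&(v>150)|win&(h>160)&(s>100)
m=cv2.morphologyEx(m.astype(np.uint8),cv2.MORPH_CLOSE,np.ones((5,5)))
c=max(blobs(m,500),key=cv2.contourArea); P=ray(c.reshape(-1,2),18,C)[:,:2]
print("board",cv2.minAreaRect(P.astype(np.float32)))
win[:]=0; win[150:245,105:195]=1
m=win&((h<6)|(h>174))&(s>170)&(v>90)
c=np.vstack(blobs(m,5)); P=ray(c.reshape(-1,2),67,C)[:,:2]
print("tier",cv2.minAreaRect(P.astype(np.float32)))
win[:]=0; win[170:215,120:170]=1
m=win&(h>10)&(h<25)&(v>150)&(s<170)
for c in blobs(m,20): print("handle",c.reshape(-1,2).mean(0),cv2.minAreaRect(ray(c.reshape(-1,2),110,C)[:,:2].astype(np.float32)))
cv2.imwrite("pics/crop0.png",cv2.resize(f[140:340,100:440,::-1],None,fx=2.3,fy=2.3,interpolation=cv2.INTER_CUBIC))
E
```

```text
cam [ 299.6  -10.9 1158.5]
board ((544.7597045898438, -227.65335083007812), (144.64541625976562, 144.83163452148438), 8.80909252166748)
tier ((517.7149047851562, 400.375732421875), (153.17332458496094, 222.7857208251953), 67.86177062988281)
handle [142.9 191.3] ((517.4970092773438, 399.6141052246094), (129.4490509033203, 16.593931198120117), 66.70887756347656)
```

View pics/crop0.png

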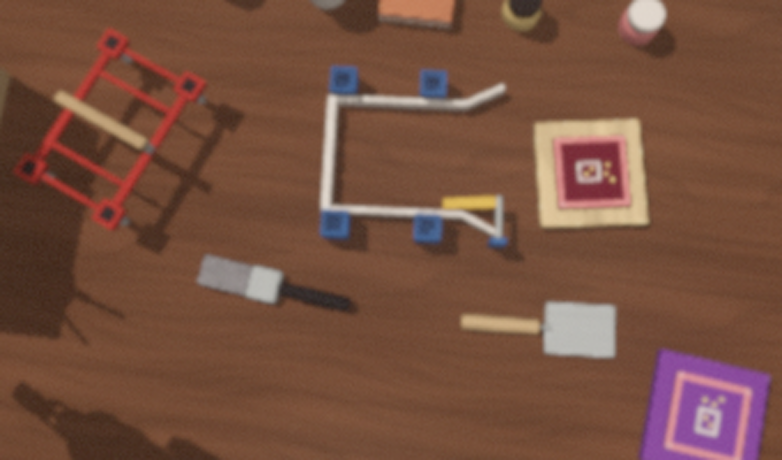

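The crop confirms the plywood board with the crimson tile at (590,172), next to the mouth. The purple copy is at (707,415). Next is the frame pose.

Run:
```python
from h import *
np.set_printoptions(precision=1,suppress=True)
f=cv2.imread("pics/top0.png")[...,::-1].copy(); C=cal("top"); h,s,v=hsv(f)
m=(h>100)&(h<125)&(s>120)&(v>40)
cen=[]
for c in blobs(m,30):
    x=c.reshape(-1,2)
    if 150<x[:,1].mean()<260 and 220<x[:,0].mean()<310:
        p=x.mean(0); cen.append(p); print("blue",p,cv2.boundingRect(c),ray(p,40,C)[0])
P=ray(cen,40,C)[:,:2]
# fit rigid: order by matching
loc=np.array([[a*60,b*96] for a in(1,-1) for b in(1,-1)])
from itertools import permutations
P=P[np.argsort(-cv2.contourArea(np.zeros((1,1,2),np.float32)) if 0 else np.arange(len(P)))]
best=None
for pr in permutations(range(len(P)),4):
    Q=P[list(pr)]; a=loc; b=Q-Q.mean(0); U,S,V=np.linalg.svd(a.T@b); R=(U@V).T
    if np.linalg.det(R)<0: continue
    e=np.abs(b-a@R.T).max(); th=np.degrees(np.arctan2(R[1,0],R[0,0]))
    if 0<th<180 and (best is None or e<best[0]): best=(e,th,Q.mean(0))
print(best)
s=r.sense(); print(cal("wrist"),s['eef_pos'])
```

```text
blue [246.3 238.2] (241, 233, 10, 10) [428.7  94.2  40. ]
None
(array([[352.3,   0. , 279.9],
       [  0. , 352.3, 205.4],
       [  0. ,   0. ,   1. ]]), array([-0.,  0.,  0.,  0.,  0.]), array([[ 0.4,  0.9, -0. ],
       [ 0.9, -0.3,  0.3],
       [ 0.3, -0.1, -1. ]]), array([-623.9,  -39.6,  379.5])) [226.9 581.9 238.6]
```

Call:
{"fn": "carry_out", "kwargs": {
  "targets": [
    {"dp":[-447,-451,-111],"yaw":68.7},
    {"dp":[-447,-451,-111],"yaw":68.7},
    {"dp":[-447,-451,-111],"yaw":68.7},
    {"dp":[-447,-451,-111],"yaw":68.7},
    {"dp":[-447,-451,-111],"yaw":68.7},
    {"dp":[-447,-451,-111],"yaw":68.7},
    {"dp":[-447,-451,-111],"yaw":68.7},
    {"dp":[-447,-451,-111],"yaw":68.7},
    {"dp":[-447,-451,-111],"yaw":68.7},
    {"dp":[-447,-451,-111],"yaw":68.7},
    {"dp":[-447,-451,-111],"yaw":68.7},
    {"dp":[-447,-451,-111],"yaw":68.7}
  ],
  "fingers": 0.3
}}

```text
clock: 1.6
eef_pos: [479.7, -1.0, 350.0]
tcp_rot: [-3.141, -0.0, 1.568]
contact_force: [-0.2, 0.2, -0.1]
opening: 0.651
grasp_force: 0.0
```

Run:
```python
from h import *
np.set_printoptions(precision=3,suppress=True)
s=r.sense(); C=cal("wrist"); f=r.grab_frame("wrist"); cv2.imwrite("pics/w1.png",f[...,::-1])
np.savez("w1.npz",K=C[0],d=C[1],R=C[2],t=C[3])
print(s['clock'],s['eef_pos'],s['tcp_rot'],s['qpos'],s['opening'],-C[2].T@C[3],C[2])
```

```text
1.6 [479.721  -1.003 350.002] [-3.141 -0.     1.568] [-0.005  0.026  1.791  0.     1.325 -0.003] 0.6510464490875967 [479.932  77.703 483.727] [[ 1.    -0.002 -0.002]
 [-0.002 -0.951  0.308]
 [-0.002 -0.308 -0.951]]
```

View pics/w1.png

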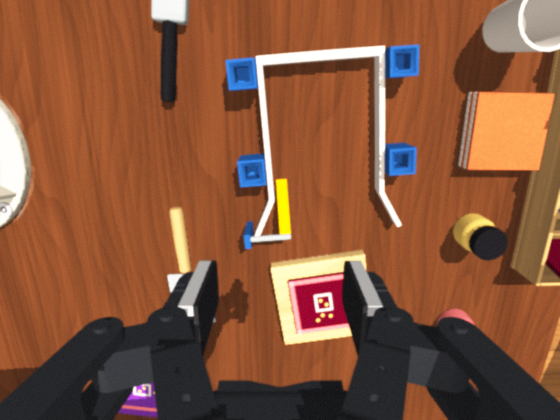

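The wrist view shows the four sockets at (240,74), (403,61), (251,171) and (401,160). The catch is at (284,207) and the front edge of the board is near (318,260). Next I'll fit the frame from the rim of each socket.

Run:
```python
from h import *
np.set_printoptions(precision=1,suppress=True)
f=cv2.imread("pics/w1.png")[...,::-1].copy(); z=np.load("w1.npz"); C=(z['K'],z['d'],z['R'],z['t']); h,s,v=hsv(f)
m=(h>98)&(h<128)&(s>120)&(v>40)
L=[]
for c in blobs(m,300):
    x,y,w,hh=cv2.boundingRect(c)
    if y>220: continue
    sub=v[y:y+hh,x:x+w]; k=np.zeros_like(v,np.uint8); cv2.drawContours(k,[c],-1,1,-1); k=k>0
    th,_=cv2.threshold(v[k].astype(np.uint8),0,255,cv2.THRESH_OTSU)
    top=k&(v>th)
    tc=max(blobs(top,20),key=cv2.contourArea); rc=cv2.minAreaRect(ray(tc.reshape(-1,2),45,C)[:,:2].astype(np.float32))
    dk=[cv2.minAreaRect(ray(q.reshape(-1,2),45,C)[:,:2].astype(np.float32)) for q in blobs(k&(v<=th),15)]
    print((x,y,w,hh),th,"TOP",np.round(np.hstack([*rc[:2],rc[2]]),1),"DARK",[np.round(np.hstack([*q[:2],q[2]]),1) for q in dk]); L.append(rc[0])
    if len(L)==1: print(v[y:y+hh,x:x+w][::3,::2])
L=np.array(L);print(L.mean(0))
# board outline
b=np.zeros(h.shape,bool); b[248:350,265:375]=1
m=b&(h>12)&(h<28)&(s<150)&(v>150)
c=max(blobs(m,50),key=cv2.contourArea); 
P=c.reshape(-1,2); 
# front edge: topmost pixel per column
cols=np.arange(278,360,2); e=[]
for q in cols:
    i=np.where(m[:,q])[0]
    if len(i): e.append([q,i[0]-.5])
E=ray(e,18,C)[:,:2]; l=cv2.fitLine(E.astype(np.float32),cv2.DIST_HUBER,0,.01,.01).ravel(); print("front",l,np.degrees(np.arctan2(l[1],l[0])))
e=[]
for q in range(275,335,2):
    i=np.where(m[q])[0]
    if len(i): e.append([i[0]-.5,q])
E=ray(e,18,C)[:,:2]; l=cv2.fitLine(E.astype(np.float32),cv2.DIST_HUBER,0,.01,.01).ravel(); print("left",l,np.degrees(np.arctan2(l[1],l[0])))
```

```text
(238, 154, 28, 33) 183.0 TOP [443.  -20.5  34.3  34.1   4.2] DARK [array([443.1, -18.4,  20.7,  21.6,  89.8]), array([442. ,  -0.3,  32. ,   6.2,   4.6])]
[[154 149 128 126 127 109 105 113 120 132 135 131 104 168]
 [136 129 151 150 147 153 152 152 151 150 149 150 149 167]
 [159 179 182 194 199 204 208 221 226 227 228 229 229 186]
 [231 229 219 205 198 192 162 161 161 169 173 178 223 200]
 [203 223 191 158 127 143 152 149 149 151 165 178 216 204]
 [194 228 203 163 105 142 145 147 148 148 166 181 211 206]
 [181 228 212 183 124 150 209 229 195 149 160 189 201 218]
 [131 229 217 200 139 184 200 189 170 123 116 188 200 227]
 [104 229 222 210 164 155 162 163 162 167 177 201 198 226]
 [ 87 227 228 217 219 221 226 227 223 220 213 205 199 224]
 [ 80 200 232 231 230 229 229 228 230 231 229 226 217 217]]
(385, 143, 31, 33) 168.0 TOP [633.5  -5.2  33.3  34.8   5.2] DARK [array([632.2,  -3.8,  17.8,  18.4,   7.3]), array([619.4,   2.3,  44.5,  27.1,  56.6])]
(226, 58, 32, 33) 184.0 TOP [434.   98.5  33.9  33.8   4.3] DARK [array([435.2, 100.7,  23. ,  21.6,   6.3])]
(386, 45, 33, 33) 166.0 TOP [624.6 113.3  33.2  34.    4.6] DARK [array([622.6, 114.8,  17.6,  20.7,   5.5]), array([605.7, 109.7,  10. ,  33.7,  17. ])]
[533.8  46.5]
front [   1.     0.2  534.7 -149.6] 8.802887
left [   0.2   -1.   472.8 -232.7] -80.97312
```

Frame: origin (533.8,46.5), yaw 94.35°. Board: centre ≈(543.5,-228), yaw ≈98.9°, which in the frame is x=-274, y=+11, +4.5°. I'll go behind its rear edge with the fingers part open, giving two pushing points.

Call:
{"fn": "carry_out", "kwargs": {
  "targets": [
    {"dp":[-332,73,180],"yaw":-4.5},
    {"dp":[-332,73,180],"yaw":-4.5},
    {"dp":[-332,73,180],"yaw":-4.5},
    {"dp":[-332,73,180],"yaw":-4.5},
    {"dp":[-332,73,180],"yaw":-4.5},
    {"dp":[-332,73,180],"yaw":-4.5},
    {"dp":[-332,73,180],"yaw":-4.5},
    {"dp":[-332,73,220],"yaw":-4.5},
    {"dp":[-332,73,270],"yaw":-4.5},
    {"dp":[-332,73,310],"yaw":-4.5},
    {"dp":[-332,73,320],"yaw":-4.5},
    {"dp":[-332,73,320],"yaw":-4.5}
  ]
}}

```text
clock: 3.15
eef_pos: [553.2, -331.0, 30.9]
tcp_rot: [-3.141, -0.0, 1.651]
contact_force: [0.4, 0.5, 0.4]
opening: 0.648
grasp_force: 0.0
```

Run:
```python
from h import *
np.set_printoptions(precision=3,suppress=True)
s=r.sense(); C=cal("wrist"); f=r.grab_frame("wrist"); cv2.imwrite("pics/w2.png",f[...,::-1])
print(s['clock'],s['eef_pos'],s['tcp_rot'],s['opening'],s['contact_force'],r.tip_reach)
```

```text
3.15 [ 553.234 -331.032   30.862] [-3.141 -0.     1.651] 0.6483459427970604 [0.408 0.469 0.363] 8.0
```

View pics/w2.png

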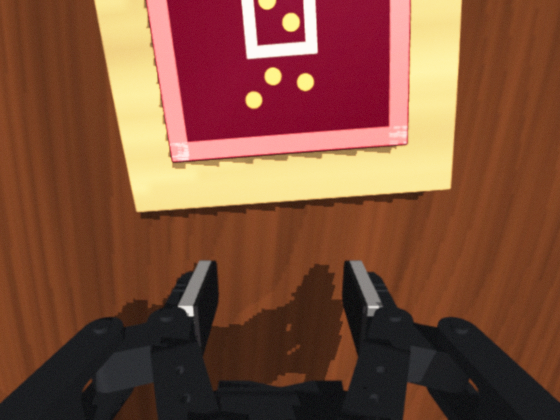

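The wrist view shows both fingers behind the rear edge, which runs from (137,212) to (450,188), with the area clear. Now lower and begin the push.

Call:
{"fn": "carry_out", "kwargs": {
  "targets": [
    {"dp":[0,0,8]},
    {"dp":[0,0,16]},
    {"dp":[8,0,16]},
    {"dp":[16,0,16]},
    {"dp":[22,0,16]},
    {"dp":[28,0,16]},
    {"dp":[34,0,16]},
    {"dp":[40,0,16]},
    {"dp":[48,2,16]},
    {"dp":[56,4,16]},
    {"dp":[64,6,16]},
    {"dp":[72,8,16]}
  ]
}}

```text
schema error: expected keys dp, yaw
```

```bash
cat >> h.py <<'E'
FO=np.array([533.8,46.5]); A=np.radians(94.35); FR=np.array([[np.cos(A),-np.sin(A)],[np.sin(A),np.cos(A)]])
def fr(p): return (np.atleast_2d(p)[:,:2]-FO)@FR
def look(n):
    s=r.sense(); C=cal("wrist"); f=r.grab_frame("wrist"); cv2.imwrite(f"pics/{n}.png",f[...,::-1])
    print(s['clock'],s['eef_pos'].round(1),"frame",fr(s['eef_pos']).round(1),s['contact_force'].round(1),"op",round(s['opening'],3))
    h,sa,v=hsv(f); m=(h>10)&(h<32)&(sa<190)&(v>120)&(sa>40)
    def fit(e,lab):
        if len(e)<5: return
        P=fr(ray(e,18,C)); l=cv2.fitLine(P.astype(np.float32),cv2.DIST_HUBER,0,.01,.01).ravel()
        print(lab,"dir",np.degrees(np.arctan2(l[1],l[0])).round(2),"pt",l[2:].round(1),len(e))
    c=max(blobs(m,200),key=cv2.contourArea); k=np.zeros(h.shape,np.uint8); cv2.drawContours(k,[c],-1,1,-1)
    xs=np.where(k.any(0))[0]; a,b=xs[0],xs[-1]; print("cols",a,b)
    ys=np.where(k.any(1))[0]
    R_=range(ys[0]+10,max(ys[-1]-35,ys[0]+20),3)
    fit([[np.where(k[q])[0][0]-.5,q] for q in R_ if k[q].any() and np.where(k[q])[0][0]>0],"left")
    fit([[np.where(k[q])[0][-1]+.5,q] for q in R_ if k[q].any() and np.where(k[q])[0][-1]<559],"right")
    fit([[q,np.where(k[:,q])[0][-1]+.5] for q in range(235,330,3) if k[:,q].any()],"rear")
    return f
E
python3 -c "
from h import *
look('w3')"
```

```text
3.2 [ 553.8 -331.8   31.8] frame [[-378.7    8.8]] [ 0.6 -0.3  0.3] op 0.651
cols 92 478
left dir 4.14 pt [-299.8   78.2] 59
right dir 12.88 pt [-297.8  -63.9] 59
rear dir -85.48 pt [-345.     8.8] 32
```

View pics/w3.png

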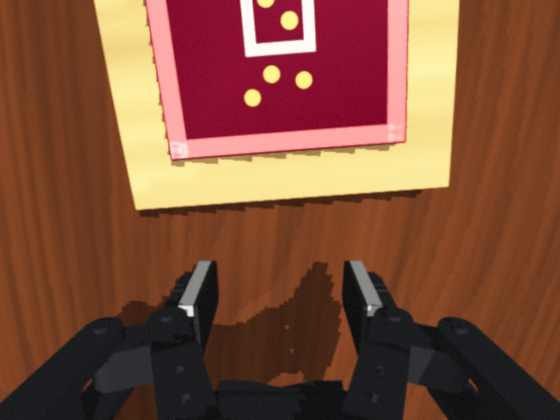

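The call was refused because the yaw key was missing, so the picture is unchanged. Resending with yaw.

Call:
{"fn": "carry_out", "kwargs": {
  "targets": [
    {"dp":[0,0,8],"yaw":0},
    {"dp":[0,0,16],"yaw":0},
    {"dp":[8,0,16],"yaw":0},
    {"dp":[16,0,16],"yaw":0},
    {"dp":[22,0,16],"yaw":0},
    {"dp":[28,0,16],"yaw":0},
    {"dp":[34,0,16],"yaw":0},
    {"dp":[40,0,16],"yaw":0},
    {"dp":[48,2,16],"yaw":0},
    {"dp":[56,4,16],"yaw":0},
    {"dp":[64,6,16],"yaw":0},
    {"dp":[72,8,16],"yaw":0}
  ]
}}

```text
clock: 4.75
eef_pos: [555.1, -259.3, 14.3]
tcp_rot: [3.142, 0.0, 1.649]
contact_force: [0.6, -1.9, 0.3]
opening: 0.647
grasp_force: 1.1
```

```bash
python3 -c "
from h import *
look('w4')"
```

```text
4.75 [ 555.1 -259.3   14.3] frame [[-306.5    1.9]] [ 0.6 -1.9  0.3] op 0.647
cols 91 503
left dir -0.06 pt [-244.   66.] 73
right dir 0.38 pt [-236.9  -73.1] 73
rear dir -89.1 pt [-295.3    1.9] 32
```

The board is square now, with centre y≈-3.5. Keep pushing, with a slight shift to +y.

Call:
{"fn": "carry_out", "kwargs": {
  "targets": [
    {"dp":[8,-1,0],"yaw":0},
    {"dp":[16,-2,0],"yaw":0},
    {"dp":[24,-3,0],"yaw":0},
    {"dp":[32,-3,0],"yaw":0},
    {"dp":[40,-3,0],"yaw":0},
    {"dp":[48,-3,0],"yaw":0},
    {"dp":[56,-3,0],"yaw":0},
    {"dp":[64,-2,0],"yaw":0},
    {"dp":[72,-1,0],"yaw":0},
    {"dp":[80,0,0],"yaw":0},
    {"dp":[88,1,0],"yaw":0},
    {"dp":[96,1,0],"yaw":0}
  ]
}}

```text
clock: 6.3
eef_pos: [547.9, -163.7, 14.2]
tcp_rot: [-3.14, 0.0, 1.65]
contact_force: [-2.2, -5.8, 3.2]
opening: 0.648
grasp_force: 2.9
```

```bash
python3 -c "
from h import *
look('w5')"
```

```text
6.3 [ 547.9 -163.7   14.2] frame [[-210.7    1.9]] [-2.2 -5.8  3.2] op 0.648
cols 114 499
left dir -7.97 pt [-142.    61.5] 74
right dir 0.99 pt [-146.5  -72.4] 74
rear dir -89.17 pt [-199.3    4.3] 32
```

View pics/w5.png

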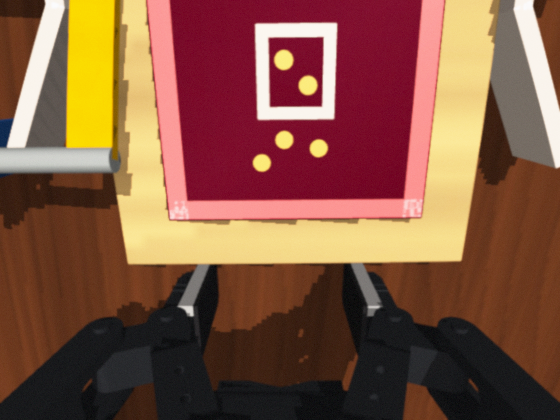

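The board is inside the mouth and square, with the catch riding on its left margin at (93,70). I'll back off slightly, shift the fingers away from the catch side, and go on.

Call:
{"fn": "carry_out", "kwargs": {
  "targets": [
    {"dp":[-6,0,0],"yaw":0},
    {"dp":[-6,10,0],"yaw":0},
    {"dp":[2,10,0],"yaw":0},
    {"dp":[10,10,0],"yaw":0},
    {"dp":[18,10,0],"yaw":0},
    {"dp":[26,10,0],"yaw":0},
    {"dp":[34,10,0],"yaw":0},
    {"dp":[42,10,0],"yaw":0},
    {"dp":[50,10,0],"yaw":0},
    {"dp":[58,10,0],"yaw":0},
    {"dp":[66,10,0],"yaw":0},
    {"dp":[74,10,0],"yaw":0}
  ]
}}

```text
clock: 7.85
eef_pos: [552.6, -89.0, 14.3]
tcp_rot: [-3.142, -0.0, 1.649]
contact_force: [0.8, -2.6, 1.3]
opening: 0.65
grasp_force: 1.1
```

```bash
python3 -c "
from h import *
look('w6')"
```

```text
7.85 [552.6 -89.   14.3] frame [[-136.5   -8.4]] [ 0.8 -2.6  1.3] op 0.65
cols 55 467
left dir -4.68 pt [-64.8  69.2] 73
right dir 0.21 pt [-67.4 -71. ] 73
rear dir -89.92 pt [-125.   -10.1] 32
```

Call:
{"fn": "carry_out", "kwargs": {
  "targets": [
    {"dp":[8,0,0],"yaw":0},
    {"dp":[16,0,0],"yaw":0},
    {"dp":[24,0,0],"yaw":0},
    {"dp":[32,0,0],"yaw":0},
    {"dp":[40,0,0],"yaw":0},
    {"dp":[46,0,0],"yaw":0},
    {"dp":[50,0,0],"yaw":0},
    {"dp":[53,0,0],"yaw":0},
    {"dp":[54,0,0],"yaw":0},
    {"dp":[55,0,0],"yaw":0}
  ]
}}

```text
clock: 9.15
eef_pos: [548.3, -34.7, 14.3]
tcp_rot: [-3.142, -0.0, 1.649]
contact_force: [1.2, -1.7, -0.1]
opening: 0.651
grasp_force: 0.9
```

```bash
python3 -c "
from h import *
look('w7')"
```

```text
9.15 [548.3 -34.7  14.3] frame [[-82.1  -8.3]] [ 1.2 -1.7 -0.1] op 0.651
cols 55 467
left dir 0.04 pt [-24.4  67.9] 73
right dir 0.18 pt [-13.  -70.8] 73
rear dir -89.42 pt [-70.7  -8.7] 32
```

View pics/w7.png

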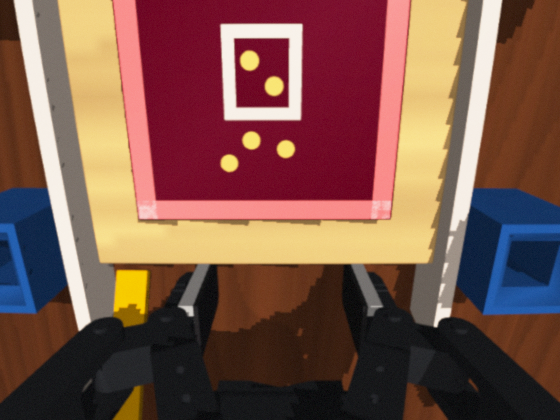

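The rear edge is at row 264 and the catch tip has dropped behind it at (132,270). I'll press on in 1 mm steps to feel the end stop.

Call:
{"fn": "carry_out", "kwargs": {
  "targets": [
    {"dp":[1,0,0],"yaw":0},
    {"dp":[2,0,0],"yaw":0},
    {"dp":[3,0,0],"yaw":0},
    {"dp":[3,0,0],"yaw":0}
  ]
}}

```text
clock: 9.7
eef_pos: [548.1, -33.4, 14.3]
tcp_rot: [3.142, 0.002, 1.65]
contact_force: [-0.3, -14.2, -1.2]
opening: 0.653
grasp_force: 7.2
```

The end stop is felt (14 N, no further travel). Back off and rise, then look.

Call:
{"fn": "carry_out", "kwargs": {
  "targets": [
    {"dp":[-2,0,0],"yaw":0},
    {"dp":[-6,0,0],"yaw":0},
    {"dp":[-6,0,-30],"yaw":0},
    {"dp":[-6,0,-90],"yaw":0},
    {"dp":[-6,0,-150],"yaw":0},
    {"dp":[-6,0,-210],"yaw":0},
    {"dp":[-6,0,-260],"yaw":0},
    {"dp":[-6,0,-260],"yaw":0}
  ]
}}

```text
clock: 10.7
eef_pos: [550.8, -37.6, 278.8]
tcp_rot: [3.134, 0.001, 1.65]
contact_force: [-0.0, -0.4, 0.9]
opening: 0.653
grasp_force: 0.0
```

Run:
```python
from h import *
f=look('w8'); C=cal("wrist"); h,s,v=hsv(f)
def top4():
    m=(h>98)&(h<128)&(s>120)&(v>40); L=[]
    for c in blobs(m,300):
        k=np.zeros(v.shape,np.uint8); cv2.drawContours(k,[c],-1,1,-1); k=k>0
        th,_=cv2.threshold(v[k].astype(np.uint8),0,255,cv2.THRESH_OTSU)
        b=blobs(k&(v>th),100)
        if b:
            t=max(b,key=cv2.contourArea); q=cv2.minAreaRect(ray(t.reshape(-1,2),45,C)[:,:2].astype(np.float32)); print(q,fr(q[0]))
top4()
y=(h>22)&(h<32)&(s>200)&(v>150)
for c in blobs(y,30): print("yellow",cv2.boundingRect(c),fr(ray(c.reshape(-1,2),3,C)).min(0),fr(ray(c.reshape(-1,2),3,C)).max(0))
```

```text
10.7 [550.8 -37.6 278.8] frame [[-85.2 -10.6]] [-0.  -0.4  0.9] op 0.653
cols 199 339
left dir -0.13 pt [16.  69.9] 33
right dir -0.28 pt [  7.3 -72.3] 33
rear dir -89.91 pt [-70.8  -6.8] 32
((861.3102416992188, -62.45322036743164), (16.499013900756836, 38.61483383178711), 18.796411514282227) [[-133.48065494 -318.30280772]]
((630.8265991210938, -5.107137680053711), (33.632144927978516, 33.153709411621094), 4.657975673675537) [[-58.81783559 -92.83275183]]
((441.41571044921875, -19.847213745117188), (33.80388641357422, 33.158748626708984), 4.264145851135254) [[-59.1488415   97.15052381]]
((621.5833740234375, 112.73944854736328), (33.6965217590332, 33.28995132446289), 4.561339855194092) [[ 59.39036115 -92.55468817]]
((432.48126220703125, 98.13496398925781), (34.02597427368164, 33.18535232543945), 3.768014907836914) [[59.17113577 97.11041564]]
yellow (210, 159, 15, 64) [-159.86359828   55.43614916] [-81.39620782  76.34238666]
```

View pics/w8.png

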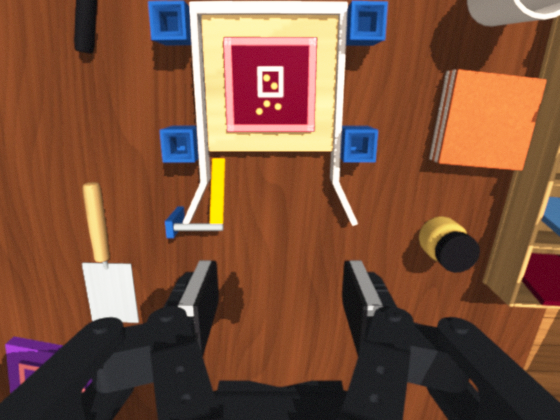

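The board is home between the rails and the catch is down behind it at (217,190). The arm was still settling, so I'll re-measure the frame, then go to view the tier.

```bash
cat >> h.py <<'E'
def sockets(n):
    s=r.sense(); C=cal("wrist"); f=r.grab_frame("wrist"); cv2.imwrite(f"pics/{n}.png",f[...,::-1])
    h,sa,v=hsv(f); m=(h>98)&(h<128)&(sa>120)&(v>40); L=[]
    print(s['clock'],s['eef_pos'].round(1),s['tcp_rot'].round(4))
    for c in blobs(m,300):
        k=np.zeros(v.shape,np.uint8); cv2.drawContours(k,[c],-1,1,-1); k=k>0
        th,_=cv2.threshold(v[k].astype(np.uint8),0,255,cv2.THRESH_OTSU)
        b=blobs(k&(v>th),100)
        if b:
            q=cv2.minAreaRect(ray(max(b,key=cv2.contourArea).reshape(-1,2),45,C)[:,:2].astype(np.float32))
            if min(q[1])>28 and max(q[1])<40: L.append(q[0]); print(np.round(q[0],1),np.round(q[1],1),fr(q[0]).round(1))
    print("mean",np.mean(L,0),len(L))
E
python3 -c "
from h import *
sockets('w9');sockets('w10')"
```

```text
10.75 [549.4 -37.6 276.2] [3.1377e+00 2.0000e-04 1.6495e+00]
[633.8  -5.9] [33.9 33.2] [[-59.8 -95.8]]
[443.  -20.3] [34.  34.2] [[-59.7  95.6]]
[624.6 113.1] [34.1 33.2] [[ 59.5 -95.6]]
[434.1  98.6] [34.  33.9] [[59.5 95.5]]
mean [533.87634277  46.38227558] 4
10.8 [548.4 -37.5 274.4] [ 3.1409e+00 -1.0000e-04  1.6495e+00]
[633.8  -5.4] [33.9 33. ] [[-59.3 -95.8]]
[443.1 -20.3] [34.  33.1] [[-59.8  95.5]]
[624.6 113.2] [33.8 33.8] [[ 59.6 -95.6]]
[434.1  98.6] [34.1 33.8] [[59.5 95.5]]
mean [533.89689636  46.51307869] 4
```

Call:
{"fn": "carry_out", "kwargs": {
  "targets": [
    {"dp":[438,2,-56],"yaw":27},
    {"dp":[438,2,-56],"yaw":27},
    {"dp":[438,2,-56],"yaw":27},
    {"dp":[438,2,-56],"yaw":27},
    {"dp":[438,2,-56],"yaw":27},
    {"dp":[438,2,-56],"yaw":27},
    {"dp":[438,2,-56],"yaw":27},
    {"dp":[438,2,-56],"yaw":27},
    {"dp":[438,2,-56],"yaw":27},
    {"dp":[438,2,-56],"yaw":27},
    {"dp":[438,2,-56],"yaw":27},
    {"dp":[438,2,-56],"yaw":27}
  ],
  "fingers": 1
}}

```text
clock: 12.35
eef_pos: [516.5, 398.1, 330.4]
tcp_rot: [3.141, -0.0, 1.177]
contact_force: [-0.5, 0.4, 0.2]
opening: 0.999
grasp_force: 0.0
```

```bash
cat >> h.py <<'E'
def tier(n,zoff=0):
    s=r.sense(); C=cal("wrist"); f=r.grab_frame("wrist"); cv2.imwrite(f"pics/{n}.png",f[...,::-1])
    print(s['clock'],s['eef_pos'].round(1),s['tcp_rot'].round(4),s['opening'],s['contact_force'].round(1))
    h,sa,v=hsv(f); m=((h>5)&(h<28)&(sa<175)&(v>140)&(sa>60)).astype(np.uint8)
    for c in blobs(cv2.morphologyEx(m,cv2.MORPH_OPEN,np.ones((5,5))),400):
        q=cv2.minAreaRect(ray(c.reshape(-1,2),112+zoff,C)[:,:2].astype(np.float32)); print("wood",cv2.boundingRect(c),q)
    m=((h<6)|(h>174))&(sa>170)&(v>70)
    c=np.vstack(blobs(m,200)); print("red",cv2.boundingRect(c),cv2.minAreaRect(ray(c.reshape(-1,2),74+zoff,C)[:,:2].astype(np.float32)))
E
python3 -c "
from h import *
tier('w11')"
```

```text
12.35 [516.5 398.1 330.4] [ 3.1415 -0.      1.1767] 0.9989240855561825 [-0.5  0.4  0.2]
wood (492, 283, 68, 59) ((724.16259765625, 116.84496307373047), (78.62494659423828, 81.4774398803711), 84.33918762207031)
wood (537, 134, 23, 89) ((775.2388916015625, 280.28363037109375), (98.94992065429688, 23.442584991455078), 81.23202514648438)
wood (273, 102, 17, 128) ((518.6824951171875, 400.9742431640625), (131.44821166992188, 16.25411605834961), 67.85601806640625)
wood (54, 0, 194, 86) ((448.90545654296875, 560.3599853515625), (13.379480361938477, 201.72845458984375), 89.88201904296875)
wood (0, 0, 172, 87) ((391.8340148925781, 583.5200805664062), (11.57837200164795, 189.86196899414062), 88.61832427978516)
wood (0, 0, 137, 70) ((381.67889404296875, 606.2294921875), (23.116374969482422, 151.9243927001953), 89.37114715576172)
wood (0, 0, 67, 37) ((360.8716125488281, 631.2040405273438), (22.08686637878418, 75.31270599365234), 87.47525024414062)
red (177, 94, 208, 133) ((517.6697387695312, 399.3148193359375), (150.40196228027344, 222.15956115722656), 67.44912719726562)
```

View pics/w11.png

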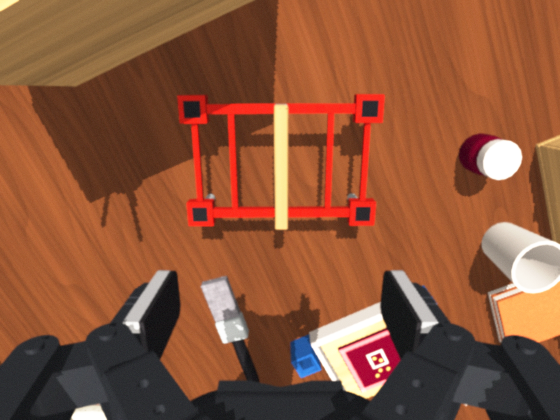

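Handle at (281,166), tier centre (518,400), yaw 67.5°. Fingers part closed, descend over the bar.

Call:
{"fn": "carry_out", "kwargs": {
  "targets": [
    {"dp":[2,1,50],"yaw":0},
    {"dp":[2,1,100],"yaw":0},
    {"dp":[2,1,150],"yaw":0},
    {"dp":[2,1,185],"yaw":0},
    {"dp":[2,1,205],"yaw":0},
    {"dp":[2,1,222],"yaw":0},
    {"dp":[2,1,232],"yaw":0},
    {"dp":[2,1,237],"yaw":0},
    {"dp":[2,1,237],"yaw":0},
    {"dp":[2,1,237],"yaw":0}
  ],
  "fingers": -0.2
}}

```text
clock: 13.65
eef_pos: [518.3, 400.9, 94.0]
tcp_rot: [3.141, -0.001, 1.178]
contact_force: [0.2, 0.5, 0.3]
opening: 0.401
grasp_force: 0.0
```

Call:
{"fn": "carry_out", "kwargs": {
  "targets": [
    {"dp":[0,0,0],"yaw":0},
    {"dp":[0,0,0],"yaw":0},
    {"dp":[0,0,0],"yaw":0},
    {"dp":[0,0,0],"yaw":0},
    {"dp":[0,0,0],"yaw":0},
    {"dp":[0,0,0],"yaw":0}
  ],
  "fingers": -1,
  "grip_force": 60
}}

```text
clock: 14.4
eef_pos: [518.0, 400.9, 94.0]
tcp_rot: [3.141, -0.001, 1.178]
contact_force: [-1.1, -0.1, 5.6]
opening: 0.153
grasp_force: 58.8
```

Call:
{"fn": "carry_out", "kwargs": {
  "targets": [
    {"dp":[0,0,-5],"yaw":0},
    {"dp":[0,0,-15],"yaw":0},
    {"dp":[0,0,-35],"yaw":0},
    {"dp":[0,0,-65],"yaw":0},
    {"dp":[0,0,-100],"yaw":0},
    {"dp":[0,0,-130],"yaw":0},
    {"dp":[0,0,-146],"yaw":0},
    {"dp":[0,0,-150],"yaw":0},
    {"dp":[0,0,-150],"yaw":0},
    {"dp":[0,0,-150],"yaw":0}
  ]
}}

```text
clock: 15.65
eef_pos: [517.3, 400.2, 241.9]
tcp_rot: [-3.14, 0.002, 1.178]
contact_force: [0.1, -0.1, -5.8]
opening: 0.151
grasp_force: 58.8
```

```bash
python3 -c "
from h import *
tier('w12',150); print(r.sense()['wrist_torque'])"
```

```text
15.65 [517.3 400.2 241.9] [-3.1405e+00  2.0000e-03  1.1780e+00] 0.1514282011534787 [ 0.1 -0.1 -5.8]
wood (539, 337, 21, 60) ((610.0306396484375, 329.2522277832031), (32.20198440551758, 8.379049301147461), 83.67584991455078)
wood (258, 136, 44, 250) ((522.9234008789062, 413.629150390625), (101.22123718261719, 14.210518836975098), 67.61548614501953)
wood (5, 0, 180, 85) ((500.40374755859375, 508.8861999511719), (3.7138876914978027, 62.512046813964844), 88.53555297851562)
red (26, 105, 526, 260) ((524.7922973632812, 403.7725524902344), (136.04539489746094, 228.89694213867188), 67.52872467041016)
[ 0.06143964  0.02294223 -0.02350918]
```

The tier is held square and centred. Carry it smoothly over the frame, with a turn of -26.85°.

Call:
{"fn": "carry_out", "kwargs": {
  "targets": [
    {"dp":[-10,5,0],"yaw":-1},
    {"dp":[-32,15,0],"yaw":-3},
    {"dp":[-64,30,0],"yaw":-6},
    {"dp":[-102,48,0],"yaw":-9},
    {"dp":[-142,67,0],"yaw":-12},
    {"dp":[-182,86,0],"yaw":-15},
    {"dp":[-222,105,0],"yaw":-18.5},
    {"dp":[-258,122,0],"yaw":-21.5},
    {"dp":[-288,136,0],"yaw":-24},
    {"dp":[-308,145,0],"yaw":-26},
    {"dp":[-317,149,0],"yaw":-26.85},
    {"dp":[-320.4,150.7,0],"yaw":-26.85}
  ]
}}

```text
clock: 17.2
eef_pos: [534.3, 46.5, 243.2]
tcp_rot: [-3.141, -0.0, 1.646]
contact_force: [0.8, -0.6, -5.8]
opening: 0.154
grasp_force: 58.8
```

Call:
{"fn": "carry_out", "kwargs": {
  "targets": [
    {"dp":[0,0,10],"yaw":0},
    {"dp":[0,0,25],"yaw":0},
    {"dp":[0,0,40],"yaw":0},
    {"dp":[0,0,50],"yaw":0},
    {"dp":[0,0,50],"yaw":0},
    {"dp":[0,0,50],"yaw":0}
  ]
}}

```text
clock: 17.95
eef_pos: [534.8, 47.0, 193.6]
tcp_rot: [3.141, -0.0, 1.647]
contact_force: [-0.0, 0.6, -5.0]
opening: 0.151
grasp_force: 58.8
```

```bash
python3 -c "
from h import *
s=r.sense(); print(s['eef_pos'],np.degrees(s['tcp_rot']),fr(s['eef_pos']))
tier('w13',98); sockets('w14')"
```

```text
[534.81624312  46.97504848 193.55935016] [ 1.79969279e+02 -4.99920019e-05  9.43515049e+01] [[ 0.39659909 -1.04934756]]
17.95 [534.8  47.  193.6] [ 3.1411 -0.      1.6467] 0.15135069258067307 [-0.   0.6 -5. ]
wood (469, 315, 36, 28) ((619.0197143554688, 41.21501922607422), (7.182621955871582, 21.238067626953125), 45.2747917175293)
wood (65, 281, 25, 55) ((455.14068603515625, 38.586181640625), (8.318923950195312, 25.31922149658203), 3.026956081390381)
wood (202, 136, 159, 249) ((533.858642578125, 59.80877685546875), (53.33792495727539, 103.80711364746094), 4.347142219543457)
wood (199, 104, 164, 23) ((529.31298828125, 118.25265502929688), (53.01081466674805, 6.959786415100098), 4.417990207672119)
red (27, 105, 507, 260) ((534.3506469726562, 51.609832763671875), (222.6273956298828, 139.06617736816406), 4.40320348739624)
18.0 [534.9  46.9 193.7] [3.1407 0.     1.6466]
mean nan 0
  return _methods._mean(a, axis=axis, dtype=dtype,
  ret = ret.dtype.type(ret / rcount)
```

Tier is within 1 mm in the frame; small y correction and lower.

Call:
{"fn": "carry_out", "kwargs": {
  "targets": [
    {"dp":[0,-1,10],"yaw":0},
    {"dp":[0,-1,25],"yaw":0},
    {"dp":[0,-1,38],"yaw":0},
    {"dp":[0,-1,44],"yaw":0},
    {"dp":[0,-1,48],"yaw":0},
    {"dp":[0,-1,52],"yaw":0},
    {"dp":[0,-1,56],"yaw":0},
    {"dp":[0,-1,60],"yaw":0},
    {"dp":[0,-1,64],"yaw":0}
  ]
}}

```text
clock: 19.18
eef_pos: [533.6, 46.8, 129.1]
tcp_rot: [3.141, 0.0, 1.647]
contact_force: [-0.3, 0.0, -4.9]
opening: 0.148
grasp_force: 58.8
```

Call:
{"fn": "carry_out", "kwargs": {
  "targets": [
    {"dp":[0,0,4],"yaw":0},
    {"dp":[0,0,8],"yaw":0},
    {"dp":[0,0,12],"yaw":0},
    {"dp":[0,0,15],"yaw":0},
    {"dp":[0,0,17],"yaw":0},
    {"dp":[0,0,19],"yaw":0},
    {"dp":[0,0,19],"yaw":0}
  ]
}}

```text
clock: 20.05
eef_pos: [533.4, 46.8, 110.2]
tcp_rot: [-3.141, 0.0, 1.647]
contact_force: [0.4, 0.4, -5.7]
opening: 0.15
grasp_force: 58.8
```

Legs are in the holes with no side force; lower the last millimetres by feel.

Call:
{"fn": "carry_out", "kwargs": {
  "targets": [
    {"dp":[0,0,1],"yaw":0},
    {"dp":[0,0,2],"yaw":0},
    {"dp":[0,0,2],"yaw":0}
  ]
}}

```text
clock: 20.42
eef_pos: [533.7, 46.8, 109.0]
tcp_rot: [3.141, 0.0, 1.647]
contact_force: [-3.0, -1.0, 4.1]
opening: 0.153
grasp_force: 60.3
```

Contact came at z = 109 as expected, so the tier is seated. Release and rise.

Call:
{"fn": "carry_out", "kwargs": {
  "targets": [
    {"dp":[0,0,1],"yaw":0},
    {"dp":[0,0,1],"yaw":0},
    {"dp":[0,0,1],"yaw":0},
    {"dp":[0,0,1],"yaw":0},
    {"dp":[0,0,1],"yaw":0}
  ],
  "fingers": -0.2
}}

```text
clock: 21.05
eef_pos: [533.5, 46.8, 107.3]
tcp_rot: [3.142, 0.0, 1.647]
contact_force: [-0.8, -0.1, 1.0]
opening: 0.4
grasp_force: 0.0
```

Call:
{"fn": "carry_out", "kwargs": {
  "targets": [
    {"dp":[0,0,-10],"yaw":0},
    {"dp":[0,0,-30],"yaw":0},
    {"dp":[0,0,-70],"yaw":0},
    {"dp":[0,0,-120],"yaw":0},
    {"dp":[-60,0,-180],"yaw":0},
    {"dp":[-100,0,-220],"yaw":0},
    {"dp":[-100,0,-220],"yaw":0},
    {"dp":[-100,0,-220],"yaw":0},
    {"dp":[-100,0,-220],"yaw":0}
  ]
}}

```text
clock: 22.18
eef_pos: [540.2, -51.9, 325.7]
tcp_rot: [-3.139, -0.001, 1.647]
contact_force: [0.3, -0.5, 0.3]
opening: 0.401
grasp_force: 0.0
```

Run:
```python
from h import *
tier('w15',15)
for z in (0,15): 
    pass
f=cv2.imread('pics/w15.png')[...,::-1].copy(); C=cal('wrist'); h,s,v=hsv(f)
m=((h<6)|(h>174))&(s>170)&(v>70)
for c in blobs(m,200):
    q=cv2.minAreaRect(ray(c.reshape(-1,2),89,C)[:,:2].astype(np.float32)); print(cv2.boundingRect(c),q,fr(q[0]))
for c in blobs((h>22)&(h<32)&(s>200)&(v>150),30): P=fr(ray(c.reshape(-1,2),3,C)); print("yellow",P.min(0),P.max(0))
f=r.grab_frame("top"); cv2.imwrite("pics/top1.png",f[...,::-1])
```

```text
22.175 [540.2 -51.9 325.7] [-3.1391e+00 -9.0000e-04  1.6471e+00] 0.40118613086016836 [ 0.3 -0.5  0.3]
wood (508, 275, 52, 106) ((845.6410522460938, -211.29217529296875), (63.449790954589844, 167.09207153320312), 19.94552993774414)
wood (510, 214, 50, 37) ((809.2437133789062, -91.6162338256836), (40.722286224365234, 46.818233489990234), 87.99662017822266)
wood (420, 196, 37, 36) ((696.1503295898438, -73.73863983154297), (38.951778411865234, 29.8537540435791), 55.26245880126953)
wood (111, 163, 23, 76) ((384.8487243652344, -89.03959655761719), (18.346670150756836, 78.80142211914062), 3.070979595184326)
wood (527, 83, 33, 111) ((801.0758056640625, 4.442707061767578), (30.481796264648438, 105.82693481445312), 0.10902497172355652)
wood (439, 61, 93, 92) ((722.7919311523438, 28.361461639404297), (75.30406188964844, 76.60201263427734), 0.28723829984664917)
wood (231, 45, 12, 42) ((493.13934326171875, 45.984283447265625), (9.908395767211914, 34.58037185668945), 2.6803131103515625)
wood (247, 0, 88, 144) ((540.33837890625, 40.048683166503906), (120.27884674072266, 56.49697494506836), 79.67572784423828)
red (165, 0, 234, 149) ((533.8163452148438, 40.958900451660156), (221.61280822753906, 141.16351318359375), 4.405389785766602)
(290, 0, 109, 149) ((593.2001953125, 45.47929000854492), (102.1165542602539, 140.81643676757812), 4.506674289703369) [[ -5.52320951 -59.15166277]]
(165, 0, 109, 149) ((474.095703125, 36.258636474609375), (102.53938293457031, 141.0106964111328), 4.173284530639648) [[-5.68335584 60.30910428]]
yellow [-158.32596644   54.83765395] [-104.93651898   72.7642871 ]
yellow [-94.42169104  53.98976928] [-81.4578628   67.33667359]
```

```bash
python3 -c "
from rig import r
print(r.sign_off())"
```

```text
the job is handed in; nothing more can be done
None
```

The job is handed in at about 22 s of the 69 s allowed: the board is home against the end stop with the catch down behind it, and the red tier stands seated in the four sockets with the gripper released and clear.

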